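# Feed a planter sled into the sanding hood and screen it off

## Task

Take the push stick and use it to feed the planter sled along the fence, keeping it pressed against the fence all the way, until it is fully home against the end stop inside the dust hood; do not touch the sled with the gripper. Lay the stick back upright on its green mat, then take the plywood screen from its stand and lean it centred across the hood's open front, its foot down in the channel and its upper part resting against the edge of the roof, and let go. Leave the other things on the bench where they are.

Things in the scene. Friction and masses are not known exactly. Their poses are not given: they have to be found in the camera images.
- station: Sanding station fixed to the bench; place and yaw vary. Origin on the bench; +x away from the robot, -y the feed direction into the hood. Grey plate, top z 12: track x -65..45, y -200..260; apron x 35..130, y -198..8. Clear hood over y -200..0, open at its mouth (y 0) and its front (x +50, away from the robot); clear back at x -66, blue end wall at y -190; motor on the roof at x -62..-22, top z 181.
- fence: Aluminium fence rail of the station, same origin and axes as the station. Its guiding face (away from the robot) is at x -45, it runs y -185..255, top at z 57.
- stop_face (a point): Middle of the black rubber end stop's face inside the hood, station frame (-5,-170,27): the sled's leading face comes here.
- roof_edge (a point): Middle of the top corner of the hood roof's front edge, station frame (50,-95,140), where the screen's -x face leans. The clear roof is 10 mm thick, underside z 130, from x -69 to 50. Axes as the station.
- channel (a point): Middle of the floor of the foot channel, station frame (101,-95,12): where the middle of the screen's foot belongs. The channel is 24 mm wide, along y from y -190 to 0, between a yellow outer cleat (face x 113, top z 28) and a yellow inner strip (face x 89, top z 18).
- sled: Wooden sled 80 (x) x 110 (y) x 30 mm, a blue planter fixed on it upside down (74 across, top 96 above the underside). About 0.45 kg, slides by friction on the track. Origin: centre of underside. Leading face y -55, rear face (to push) y +55. Starts outside the hood, y along the fence, 1 to 2 mm off it. Home: origin at station x -5, y -115.
- stick: Push stick, 0.12 kg, lying on its mat, tip roughly in the station's -y direction. Origin: underside, below the middle of the handle. Pale wooden bar 24 wide (x), 16 high, from y -130 (blunt tip) to y +50; red handle block on it 20 wide (x), 60 long (y -30..30), up to z 52: grip it across x from above.
- mat: Thin green mat fixed to the bench, 100 (x) x 300 (y) x 3 mm. Origin: centre of its underside.
- screen: Plywood screen 150 wide (y), 10 thick (x), 220 tall (z), 0.2 kg, yellow stripe near the top. Origin: centre of its bottom edge; z runs up the board; its -x face leans. Starts leaning 28 degrees from vertical in the stand; with its foot in the channel and its -x face on the roof edge it leans 16 to 24 degrees. Grip it across its thickness at the top, the tool leaning with it.
- screen_top (a point): Middle of the screen's top edge, 220 mm along its z from the origin.
- stand: Dark wooden stand fixed to the bench that the screen leans in at the start. Origin: centre of its underside on the bench; the screen leans towards its -x. Plate x -40..80, y -85..85, 12 thick; back wall x -32..-18 with its top at z 140, foot cleat at x 60..72, top z 28.
- jar_a: Bystander: squat black jar with a dark lid, 56 across, 75 tall mm. Origin: centre of underside.
- jar_b: Bystander: squat amber jar with a white lid, 56 across, 75 tall mm. Origin: centre of underside.
- planter_red: Bystander: dull red glazed open planter, 120 across, 90 tall mm. Origin: centre of underside.
- planter_green: Bystander: pale green glazed open planter, 110 across, 85 tall mm. Origin: centre of underside.
- tape: Bystander: yellow tape roll lying flat, 96 across, 45 tall mm. Origin: centre of underside.
- carton: Bystander: small closed cardboard carton, 130 x 160 x 100 tall mm. Origin: centre of underside.
- crock: Bystander: dark brown open crock, 130 across, 140 tall mm. Origin: centre of underside.
Things that resemble listed ones, but are neither listed nor needed, are in the scene too. Of the things that look like the screen, the larger one is meant.

How it is judged:
On the way, in this order (a step that is already met when the one before it is completed fails the run):
1. halfway into the hood, the sled is driven by the stick and bears on the fence (y of sled in the frame of station between -0.09 and 0.05 m and contact force between stick and sled above 0.2 N and contact force between sled and fence above 0.1 N), for 0.1 s.
2. the sled is home at the end stop, along the fence (y of sled in the frame of station between -0.125 and -0.11 m and x of sled in the frame of station between -0.012 and -0.001 m and angle between the y axis of sled and the y axis of station, either way round below 0.06 rad), for 0.2 s.
3. the stick is laid back upright on its mat (x of stick in the frame of mat between -0.05 and 0.05 m and y of stick in the frame of mat between -0.14 and 0.14 m and z of stick in the frame of mat below 0.012 m and angle between stick's own z axis and vertical below 0.15 rad and linear speed of stick below 0.02 m/s), for 0.2 s.
4. the screen leans across the hood front with its foot in the channel (x of screen in the frame of station between 0.085 and 0.118 m and y of screen in the frame of station between -0.12 and -0.07 m and z of screen in the frame of station below 0.024 m and angle between screen's own z axis and vertical between 0.24 and 0.6 rad and x of screen_top in the frame of station below 0.055 m and angle between the y axis of screen and the y axis of station, either way round below 0.15 rad), for 0.2 s.
At the end, for the whole second after the job is handed in: Sled within 5 mm of the end stop, 4 mm of the fence and 0.06 rad of square; stick upright, handle over the mat; screen foot in the channel within 25 mm of the hood's middle, square within 0.15 rad, leaning 14 to 34 degrees with its top to the hood; all released and at rest (all of step 2 and all of step 3 and all of step 4 and linear speed of each of sled, screen below 0.02 m/s); the robot touches nothing.
It fails at once if the sled leaves the fence by more than 6 mm or turns by more than 0.1 rad from it (x of sled in the frame of station above 0.001 m or angle between the y axis of sled and the y axis of station, either way round above 0.1 rad).
It fails at once if the robot touches the sled itself (contact force between any of the fingers, the arm and sled above 0.3 N).
It fails at once if a bystander is moved by more than 20 mm (distance of any of jar_a, jar_b, planter_red, planter_green, tape, carton, crock from where it was at the start of the episode above 0.02 m).
It also fails if it takes over 72 s, if anything falls off the work surface, if the arm or the gripper's body presses on something with over 40 N, if the wrist force passes 120 N, or if a joint passes its speed limit or range.

## Robot

A 6-joint arm with a two-finger parallel gripper is mounted at the origin on the work surface. World frame = base frame: x ahead of the robot, y to its left, z up, the work surface at z = 0. Lengths are in m, angles in rad, forces in N, time in s.
With the tool pointing down it reaches from about 0.4 to 0.825 m from the base axis. Payload 7 kg.
Tool frame: the origin (TCP) lies at the centre of the arm's flange, where the gripper is bolted on; the fingertips stand 178 mm ahead of it and the grasp point (between the pads) lies ahead of it (tcp_to_grasp is the z of the grasp point in the tool frame, in m); z points along the fingers, x is the direction in which the jaws open and shut, and the axes are right-handed (so a half turn about z gives the same grasp; the last joint's range is limited). The gripper opens to 88 mm and grips with 3 to 60 N. Pads are 19 mm wide; open, the fingers measure 130 mm over their backs; the gripper's body (78 mm by 193 mm) begins 47 mm behind the grasp point.
Start: joints at [-0.914, 0.359, 0.012, 0, -1.224, -0.288], TCP at [0.243, -0.63, 0.405] pointing down, gripper open.
Joint ranges: [-3.07, 3.07], [-1.43, 2.12], [-1.02, 1.25], [-3.03, 1.67], [-3.05, -0], [-3.03, 3.03]. Speed limits (rad/s): [2.39, 2.39, 3.01, 3.14, 3.14, 3.14].

## Interface

Orientations are given as [roll, pitch, yaw] about the fixed x, y, z axes, in that order (R = Rz(yaw) Ry(pitch) Rx(roll)).
In Python, from station import get_state, grab_frame, job_done, tcp_to_grasp gives the robot as it stands.
- The arm moves only by the tool drive_tool, never from a script. Its argument "moves" is a list of rows, each a list of 7 numbers: the shift along the tool's x, y, z in mm, then the turn, a rotation vector about the tool's x, y, z in degrees, then the closure, from -1 (fully open) to 1 (shut), so that 0 is half open. In form: [[dx, dy, dz, ax, ay, az, claw], ...]. A call has 1 to 12 rows; each row is the pose to reach, as a shift and turn from the pose commanded when the call began, along the tool's axes at that moment; what a row does not reach only later rows make up. A row lasts 1/8 s, in which the tool goes at most 62.5 mm and 10.7 degrees, less where a joint would pass 70% of its speed; a pose out of reach is approached as far as the arm can. A call with a gripper value outside its range is refused whole. The fingers move at their own pace and stop on an object; "grip_force" is the grip in N (left out, the last holds). Time passes only in rows, so rows that repeat a pose let the fingers close. It gives the time, the measured TCP pose, the force and the opening at its end, in the units of the state.
- get_state(): the state, without advancing time (a new reading comes with each control period).
- grab_frame(name): name is "scene" or "top" or "wrist"; returns a dict with "img" (384x512x3 uint8, red, green, blue), "range_z" (384x512 float32, m along the optical axis (not along the pixel's ray), 0 where there is no reading), "fovy" (degrees; the focal length in pixels is half the picture's height over the tangent of half this angle, whatever the lens; pixels are square), "cx", "cy" (the principal point, pixels), "k1" (the pictures are not rectified: a ray, as slopes to the right and down, at radius r is drawn at 1 + k1 r^2 times it, then the intrinsics apply), "rvec" (rotation vector, rad) and "tvec" (3), from world to camera coordinates, as OpenCV has them. Camera axes: x right, y down, z forward; pixel columns grow to the right and rows downward; lengths in m; the calibration is good to about 2 mm. A picture is of the moment at which its call begins.
- job_done(): hands the job in, once; it reports no verdict.
The state is a dict: "t": time; "q": joint angles; "qd": joint speeds; "joint_efforts": joint torques, N m; "eef_pos": TCP position; "ee_rot": TCP orientation; "force": force on the tool from outside, world axes, zero at the start; "moment": the same for the moment, N m; "width": finger opening in m.
Only numpy, scipy, OpenCV 4.12 (cv2) and the standard library are available. Lean on these libraries where they do the work, as an engineer would, in place of code of your own. Each camera call takes 0.05 s, during which the arm holds its last target. There are 200 camera calls.

## Working session

There is one attempt and no reset: what is moved stays moved. The work goes in short steps, Python scripts to look and compute and a tool call to move; the robot and the scene stay as the last step left them, time stands still between calls to the robot, and variables do not carry over. Pictures are saved under pics/ and viewed, about 8 in all and at most 12, crops included, and the job is handed in when it is done.

Besides the shell and the picture viewer there is one more tool, called after "Request:" in YAML: its name, and indented under it one key for each argument. drive_tool: Moves the arm, as the interface text tells. Its arguments: {"type":"object","properties":{"moves":{"type":"array"},"grip_force":{"type":"number"}},"required":["moves"]}

```bash
mkdir -p pics; ls
cat > h.py <<'E'
import numpy as np, cv2
from scipy.spatial.transform import Rotation as R
from station import get_state, grab_frame, job_done, tcp_to_grasp
def grab(n):
    f=grab_frame(n); np.savez(f'{n}.npz',**f); return f
def load(n): return dict(np.load(f'{n}.npz'))
def K(f):
    h=f['img'].shape[0]; fl=h/2/np.tan(np.radians(f['fovy'])/2)
    return np.array([[fl,0,f['cx']],[0,fl,f['cy']],[0,0,1.]]),np.array([f['k1'],0,0,0.])
def rays(f,px):
    k,d=K(f); u=cv2.undistortPointsIter(np.array(px,float).reshape(-1,1,2),k,d,None,None,(3,50,1e-10)).reshape(-1,2)
    M=cv2.Rodrigues(np.array(f['rvec'],float))[0]; t=np.array(f['tvec'],float).ravel()
    return -M.T@t, np.c_[u,np.ones(len(u))]@M, u
def onplane(f,px,z):
    c,r,_=rays(f,px); return c+r*((z-c[2])/r[:,2])[:,None]
def cloud(f):
    h,w=f['range_z'].shape; v,u=np.mgrid[:h,:w]
    c,r,_=rays(f,np.c_[u.ravel(),v.ravel()]); p=c+r*f['range_z'].ravel()[:,None]
    p[f['range_z'].ravel()==0]=np.nan
    return p.reshape(h,w,3)
def proj(f,P):
    k,d=K(f); return cv2.projectPoints(np.array(P,float).reshape(-1,1,3),np.array(f['rvec'],float),np.array(f['tvec'],float),k,d)[0].reshape(-1,2)
def save(img,n,s=1):
    cv2.imwrite(f'pics/{n}.png',cv2.resize(img[:,:,::-1],None,fx=s,fy=s,interpolation=cv2.INTER_CUBIC))
E
python3 - <<'E'
from h import *
a=grab('top');b=grab('scene')
for f in(a,b): print(f['fovy'],f['cx'],f['cy'],f['k1'],rays(f,[[256,192]])[0])
save(a['img'],'top0',1.5);save(b['img'],'scene0',1.5)
s=get_state();print(s,tcp_to_grasp)
E
```

```text
pics
42.08795281831257 258.2481072326129 179.8023554831559 0.07609507603946027 [ 0.30763844 -0.01747551  1.72535563]
44.31918147620526 255.39568216910598 189.50170856201498 -0.13144130688913866 [1.34014549 1.38629918 1.17255578]
{'t': 0.1, 'q': array([-9.13889051e-01,  3.59314306e-01,  1.11727250e-02, -2.83764397e-04,
       -1.22408047e+00, -2.88106318e-01]), 'qd': array([ 2.85624850e-05, -1.43436489e-04,  1.74504432e-03, -1.02725388e-04,
        1.23422131e-03,  1.16567374e-03]), 'joint_efforts': array([-1.79516355e-03, -5.84162307e+01,  2.93754351e+01,  7.01538205e+00,
        1.01889332e-02, -7.76388583e-05]), 'eef_pos': array([ 0.24327878, -0.62946424,  0.40383094]), 'ee_rot': array([-3.14144329e+00, -1.44276652e-03,  1.93950056e+00]), 'force': array([-0.26501459, -0.14212231, -0.7006832 ]), 'moment': array([-0.02551482, -0.03388013, -0.00835786]), 'width': 0.08754559690424696} 0.1593
```

View pics/top0.png

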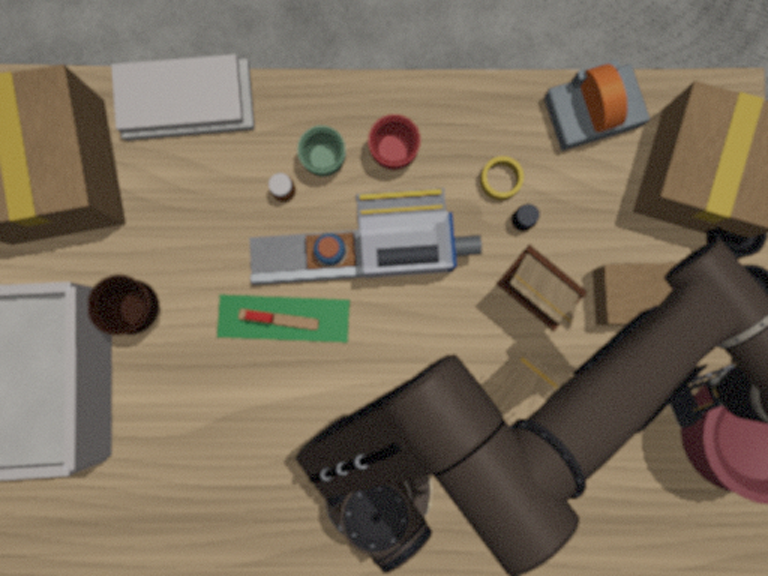

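View pics/scene0.png

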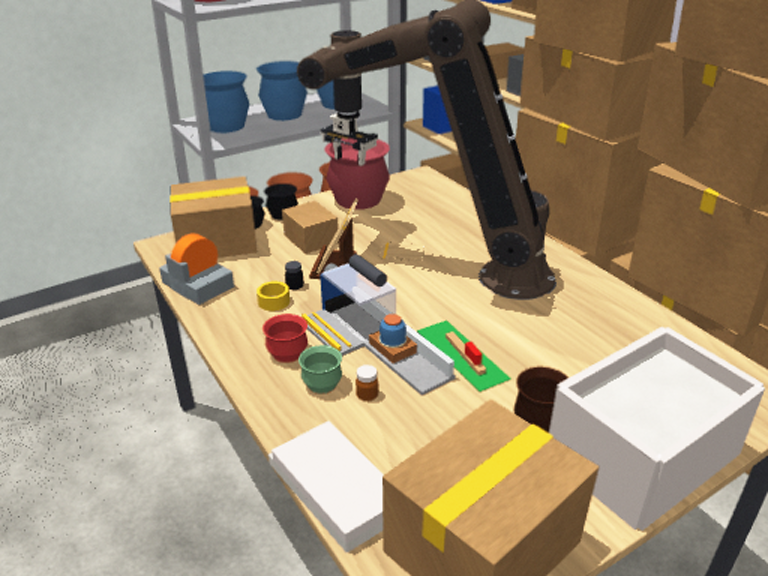

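The top view shows the station at (250-480,190-285), the sled at (332,250), the stick on its mat with its red handle at (258,317) and its tip at (318,323), and the stand at (541,287). Screen candidates are the board in the stand, top (541,287) / scene (340,240), and the striped board lying at top (540,370) / scene (385,250). Candidates for the stick: only the one on the green mat. I'll make a close crop of the two boards and measure.

Run:
```python
from h import *
a=load('top');b=load('scene')
A=cv2.resize(a['img'][155:270,320:400],None,fx=5,fy=5,interpolation=2);B=cv2.resize(b['img'][120:200,190:280],None,fx=4.4,fy=4.4,interpolation=2)
H=max(A.shape[0],B.shape[0]);o=np.zeros((H,A.shape[1]+B.shape[1],3),np.uint8);o[:A.shape[0],:A.shape[1]]=A;o[:B.shape[0],A.shape[1]:]=B
save(o,'boards',1);print(o.shape)
for n,f in(('top',a),('scene',b)):
    P=cloud(f);hsv=cv2.cvtColor(f['img'],cv2.COLOR_RGB2HSV)
    for c,lo,hi in(('red',(0,180,120),(6,255,255)),('red2',(174,180,120),(180,255,255)),('green',(50,180,60),(75,255,255)),('yellow',(22,150,120),(32,255,255)),('blue',(100,120,40),(125,255,255))):
        m=cv2.inRange(hsv,lo,hi);nn,l,st,ce=cv2.connectedComponentsWithStats(m)
        for i in range(1,nn):
            if st[i,4]>12:
                p=np.nanmedian(P[l==i],axis=0); print(n,c,st[i],ce[i].round(1),p.round(3))
```

```text
(575, 796, 3)
top red [165 208  16   6  46] [172.6 210.8] [0.384 0.263 0.055]
top yellow [   0   49   23   98 1144] [  8.4 102.5] [0.698 0.735 0.222]
top yellow [321 117   6  11  13] [322.9 122.7] [ 0.687 -0.241  0.042]
top yellow [249 128  44   4  59] [270.7 129.4] [ 0.668 -0.061  0.029]
top blue [301 155   3  19  25] [301.9 164.6] [ 0.53  -0.162  0.13 ]
top blue [213 168  16   8  28] [220.8 172.3] [0.507 0.103 0.095]
scene red [176 213   7   9  19] [179.1 216.4] [ 0.808 -0.078  0.083]
scene red [192 227   8   8  18] [195.1 230.4] [0.78  0.017 0.063]
scene red [179 228   7   9  20] [181.8 232. ] [ 0.826 -0.009  0.052]
scene red [186 228   8   9  19] [189.3 231.6] [0.805 0.013 0.06 ]
scene red [310 228  11  15 109] [315.  234.9] [0.392 0.273 0.046]
scene green [279 214  61  46 625] [308.7 238. ] [0.395 0.255 0.003]
scene yellow [374  33   7  12  66] [377.3  38.2] [-0.725 -0.6    0.467]
scene yellow [468  43  10  15  97] [472.8  49.5] [-0.725  0.047  0.565]
scene yellow [371  82   9  14  81] [374.4  88. ] [-0.7   -0.556  0.177]
scene yellow [114 124  52  11 234] [139.7 128.8] [ 0.718 
[... 235 characters left out ...]
e yellow [201 209  26  24  78] [214.1 220.5] [ 0.668 -0.042  0.028]
scene yellow [208 208  26  22  53] [220.6 218.8] [ 0.634 -0.05   0.017]
scene yellow [ 282  283   87   85 1857] [319.9 321.3] [0.757 0.746 0.22 ]
scene blue [323   0  18   2  29] [331.7   0.4] [-0.887 -1.235  0.569]
scene blue [172  41  32  39 954] [187.4  60.2] [ 0.132 -1.427  0.257]
scene blue [136  48  30  40 978] [150.4  66.9] [ 0.391 -1.422  0.264]
scene blue [212  54  11  18 129] [217.8  63.1] [-0.1   -1.451  0.194]
scene blue [282  57  19  32 425] [289.7  74. ] [-0.867 -1.673 -0.097]
scene blue [214 183  15  23 147] [218.8 193.8] [ 0.59  -0.154  0.066]
scene blue [253 214  17  16 211] [261.2 222.2] [0.55  0.132 0.081]
```

View pics/boards.png

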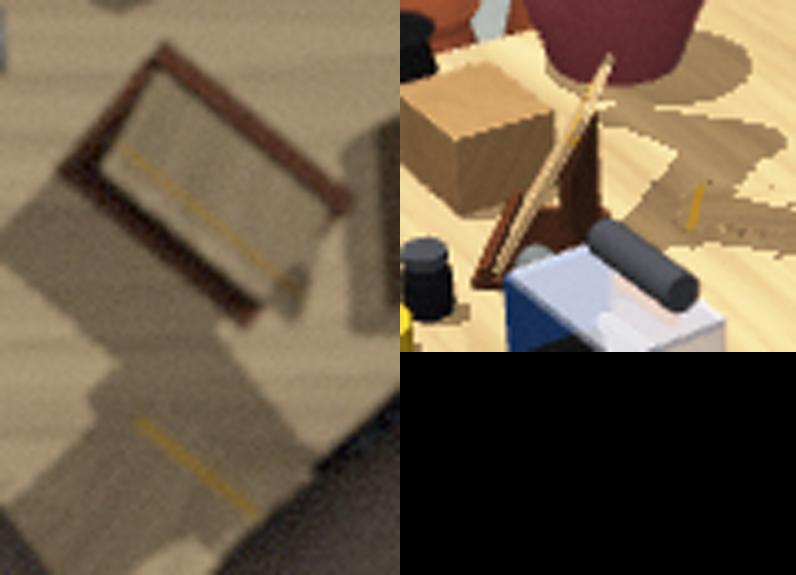

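The board in the stand has a stripe about 145 mm long, so it is the larger one and it is the screen. The flat board at (540,370) is the smaller decoy, with a stripe about 100 mm long. Next come the coarse poses, the wrist camera offset and the first move.

```bash
cat >> h.py <<'E'
def pose(s=None):
    s=s or get_state(); return np.array(s['eef_pos']),R.from_euler('xyz',s['ee_rot']).as_matrix()
def mv(p,Rt):
    """target TCP pose -> row (mm, deg) from the present measured pose"""
    p0,R0=pose(); return np.r_[R0.T@(np.array(p)-p0)*1e3, np.degrees(R.from_matrix(R0.T@Rt).as_rotvec())].round(1)
def Rdown(yaw): return R.from_euler('xyz',[np.pi,0,yaw]).as_matrix()
E
python3 - <<'E'
from h import *
f=grab('wrist');p,r=pose();c=rays(f,[[256,192]])[0]
M=cv2.Rodrigues(f['rvec'])[0]
print('cam in tool',r.T@(c-p),(r.T@M.T).round(2),f['fovy'])
print(mv([.46,.20,.47],Rdown(np.pi)))
P=cloud(load('top'));b=P[155:215,330:390].reshape(-1,3)
q=b[(b[:,2]>.05)];
hh=b[(b[:,2]>.17)&(b[:,2]<.25)];print(len(hh),hh.mean(0),np.nanmin(hh,0),np.nanmax(hh,0))
E
```

```text
cam in tool [ 0.00063885 -0.08328176  0.02121562] [[ 1.    0.    0.  ]
 [-0.    0.95  0.3 ]
 [ 0.   -0.3   0.95]] 62.574729519432516
[ 6.957e+02  5.011e+02 -6.520e+01  0.000e+00 -1.000e-01 -6.890e+01]
354 [ 0.41387158 -0.33156211  0.19684046] [ 0.36913417 -0.40040175  0.1701552 ] [ 0.47023318 -0.2707647   0.2175708 ]
```

Request:
drive_tool:
  moves:
    - [60,40,-65,0,0,0,-1]
    - [180,130,-65,0,0,-10,-1]
    - [300,220,-65,0,0,-30,-1]
    - [420,300,-65,0,0,-45,-1]
    - [540,390,-65,0,0,-60,-1]
    - [696,501,-65,0,0,-69,-1]
    - [696,501,-65,0,0,-69,-1]
    - [696,501,-65,0,0,-69,-1]
    - [696,501,-65,0,0,-69,-1]
    - [696,501,-65,0,0,-69,-1]
    - [696,501,-65,0,0,-69,-1]
    - [696,501,-65,0,0,-69,-1]

```text
t: 1.65
eef_pos: [0.428, 0.0819, 0.4683]
ee_rot: [3.141, 0.001, -3.139]
force: [1.2, -0.4, 1.0]
width: 0.0875
```

Run:
```python
from h import *
f=grab('wrist');save(f['img'],'w1',1.5)
print(mv([.46,.20,.47],Rdown(np.pi)))
P=cloud(f);hsv=cv2.cvtColor(f['img'],cv2.COLOR_RGB2HSV)
for c,lo,hi in(('red',(0,160,80),(8,255,255)),('green',(45,150,50),(80,255,255)),('yellow',(22,140,100),(34,255,255)),('blue',(100,110,40),(125,255,255))):
    m=cv2.inRange(hsv,lo,hi);nn,l,st,ce=cv2.connectedComponentsWithStats(m)
    for i in range(1,nn):
        if st[i,4]>40: print(c,st[i],ce[i].round(1),np.nanmedian(P[l==i],axis=0).round(3))
```

```text
[-3.040e+01  1.129e+02 -1.900e+00  1.000e-01  1.000e-01  3.000e-01]
red [278 256  18  20 289] [286.2 266.6] [0.383 0.239 0.046]
green [ 253  142   75  134 7224] [287.3 202.1] [0.386 0.149 0.002]
green [251 304  60  16 895] [280.6 311.1] [0.388 0.351 0.002]
yellow [  45    0   40  128 1069] [63.8 62.4] [ 0.666 -0.035  0.027]
blue [ 141  153   62   61 1571] [177.7 175.8] [0.515 0.09  0.093]
```

View pics/w1.png

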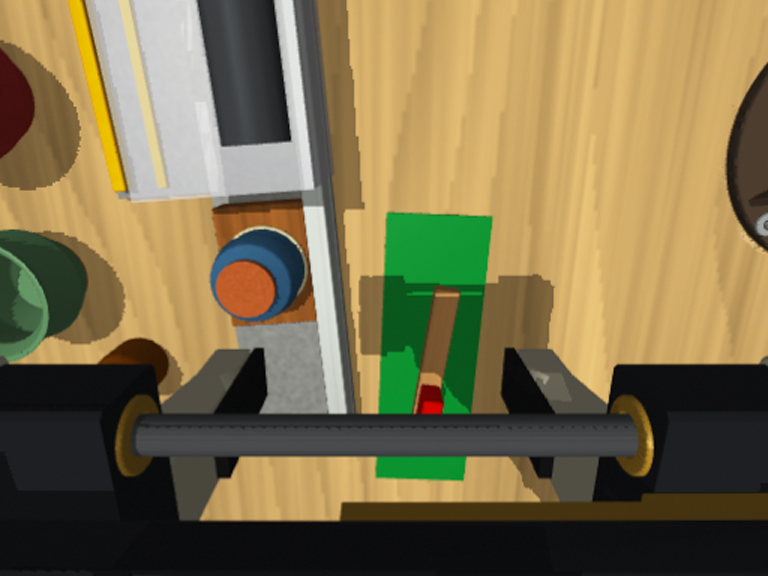

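The wrist view shows the yellow outer cleat's end at (122,190), the fence top strip from (310,190) to (350,410), the sled's rear edge at about (240-318,325), and the stick with its tip at (446,290) and handle at (430,400). I'll fit edges from this view.

```bash
cat > m1.py <<'E'
from h import *
f=load('wrist');P=cloud(f);hsv=cv2.cvtColor(f['img'],cv2.COLOR_RGB2HSV)
def edge(m,ax,side,bins=.006):
    """extreme of world axis ax per bin of the other axis; returns line a=c+k*b"""
    q=P[m];q=q[np.isfinite(q[:,0])];o=1-ax;k=np.round(q[:,o]/bins);e=[]
    for v in np.unique(k):
        w=q[k==v]
        if len(w)>3: e.append((v*bins,np.percentile(w[:,ax],98 if side>0 else 2)))
    e=np.array(e)
    for _ in range(3):
        c=np.polyfit(e[:,0],e[:,1],1);r=e[:,1]-np.polyval(c,e[:,0]);e=e[abs(r)<max(2*r.std(),.0012)]
    return c.round(4),len(e),r.std().round(4),e[:,0].min().round(3),e[:,0].max().round(3)
Z=P[...,2];X=P[...,0];Y=P[...,1]
fe=(Z>.05)&(Z<.063)&(X>.44)&(X<.53)&(Y>.03)&(Y<.22)
print('fence z',np.median(Z[fe]),'face',edge(fe,0,1),'back',edge(fe,0,-1))
ye=(cv2.inRange(hsv,(22,140,100),(34,255,255))>0)&(X>.6)
print('cleat z',np.median(Z[ye]),'in',edge(ye,0,-1),'out',edge(ye,0,1),'yend',np.percentile(Y[ye],99.5),edge(ye,1,1,.003))
# sled wood: z ~ .042
so=(Z>.036)&(Z<.048)&(X>.47)&(X<.58)&(Y>0.03)&(Y<.2)
print('sled z',np.median(Z[so]),so.sum(),'rear',edge(so,1,1),'+x',edge(so,0,1),'-x',edge(so,0,-1),np.nanmin(P[so],0),np.nanmax(P[so],0))
# mat
g=cv2.inRange(hsv,(45,150,30),(85,255,255))>0
print('mat','+x',edge(g,0,1),'-x',edge(g,0,-1),'y',edge(g,1,-1),edge(g,1,1))
# stick bar
st=(~g)&(Z>.010)&(Z<.026)&(X>.33)&(X<.45)&(Y>.1)&(Y<.35)
print('bar z',np.median(Z[st]),st.sum(),'+x',edge(st,0,1),'-x',edge(st,0,-1),'tip',edge(st,1,-1,.004))
rd=(cv2.inRange(hsv,(0,160,80),(8,255,255))>0)&(X<.45);rd2=rd&(Z>.044)
print('handle z',np.median(Z[rd2]),'+x',edge(rd2,0,1),'-x',edge(rd2,0,-1),edge(rd2,1,-1,.004),edge(rd2,1,1,.004))
E
python3 m1.py
```

```text
fence z 0.05582341197751842 face (array([-0.0902,  0.5019]), 23, np.float64(0.0033), np.float64(0.042), np.float64(0.222)) back (array([-0.0756,  0.4814]), 32, np.float64(0.0002), np.float64(0.036), np.float64(0.222))
cleat z 0.026915297889196665 in (array([-0.0793,  0.6583]), 25, np.float64(0.0004), np.float64(-0.102), np.float64(0.042)) out (array([-0.0355,  0.6718]), 20, np.float64(0.0007), np.float64(-0.102), np.float64(0.042)) yend 0.04357965978882531 (array([-2.166 ,  1.4596]), 10, np.float64(0.0294), np.float64(0.654), np.float64(0.687))
sled z 0.04113396981953815 2149 rear (array([0.1164, 0.1002]), 13, np.float64(0.0031), np.float64(0.492), np.float64(0.564)) +x (array([0.0744, 0.5248]), 23, np.float64(0.0371), np.float64(0.036), np.float64(0.168)) -x (array([0.0206, 0.4757]), 20, np.float64(0.0074), np.float64(0.036), np.float64(0.162)) [0.47019362 0.03066184 0.0362047 ] [0.57584692 0.16691235 0.04793174]
mat +x (array([0.0366, 0.4206]), 40, np.float64(0.0007), np.float64(0.066), np.float64(0.36)) -x (array([0.0364, 0.3254]), 40, np.float64(0.0006), np.float64(0.078), np.flo
[... 183 characters left out ...]
t64(0.432))
bar z 0.0177704710689377 1159 +x (array([0.1365, 0.3597]), 23, np.float64(0.0003), np.float64(0.138), np.float64(0.27)) -x (array([0.268 , 0.3137]), 23, np.float64(0.0058), np.float64(0.138), np.float64(0.27)) tip (array([ 2.5432, -0.7911]), 11, np.float64(0.021), np.float64(0.356), np.float64(0.396))
handle z 0.053242705356999376 +x (array([0.1354, 0.3578]), 4, np.float64(0.0002), np.float64(0.234), np.float64(0.252)) -x (array([-0.5043,  0.4976]), 4, np.float64(0.0031), np.float64(0.234), np.float64(0.252)) (array([0.0353, 0.2245]), 6, np.float64(0.0013), np.float64(0.372), np.float64(0.392)) (array([0.062 , 0.2256]), 6, np.float64(0.0009), np.float64(0.372), np.float64(0.392))
```

Request:
drive_tool:
  moves:
    - [-25,60,0,0,0,0,-1]
    - [-25,120,0,0,0,0,-1]
    - [-25,160,0,0,0,0,-1]
    - [-25,160,0,0,0,0,-1]

```text
t: 2.2
eef_pos: [0.4529, 0.2423, 0.467]
ee_rot: [-3.141, -0.001, -3.137]
force: [-0.1, -0.0, -0.0]
width: 0.0877
```

```bash
sed -i 's/(Y>.03)&(Y<.22)/(Y>.165)\&(Y<.3)/; s/(X>.47)&(X<.58)&(Y>0.03)&(Y<.2)/(X>.50)\&(X<.58)\&(Y>0.06)\&(Y<.2)/' m1.py
python3 - <<'E'
from h import *
f=grab('wrist');save(f['img'],'w2',1.5)
E
cat >> m1.py <<'E'
# track grey surface z .012
tr=(Z>.006)&(Z<.018)&(X>.48)&(X<.59)&(Y>.17)&(Y<.35)
print('track z',np.median(Z[tr]),tr.sum(),'yend',edge(tr,1,1),'+x',edge(tr,0,1))
E
python3 m1.py
```

```text
return _methods._mean(a, axis=axis, dtype=dtype,
  ret = ret.dtype.type(ret / rcount)
Traceback (most recent call last):
  File "m1.py", line 17, in <module>
    print('cleat z',np.median(Z[ye]),'in',edge(ye,0,-1),'out',edge(ye,0,1),'yend',np.percentile(Y[ye],99.5),edge(ye,1,1,.003))
                                          ~~~~^^^^^^^^^
  File "m1.py", line 11, in edge
    c=np.polyfit(e[:,0],e[:,1],1);r=e[:,1]-np.polyval(c,e[:,0]);e=e[abs(r)<max(2*r.std(),.0012)]
                 ~^^^^^
IndexError: too many indices for array: array is 1-dimensional, but 2 were indexed
```

View pics/w2.png

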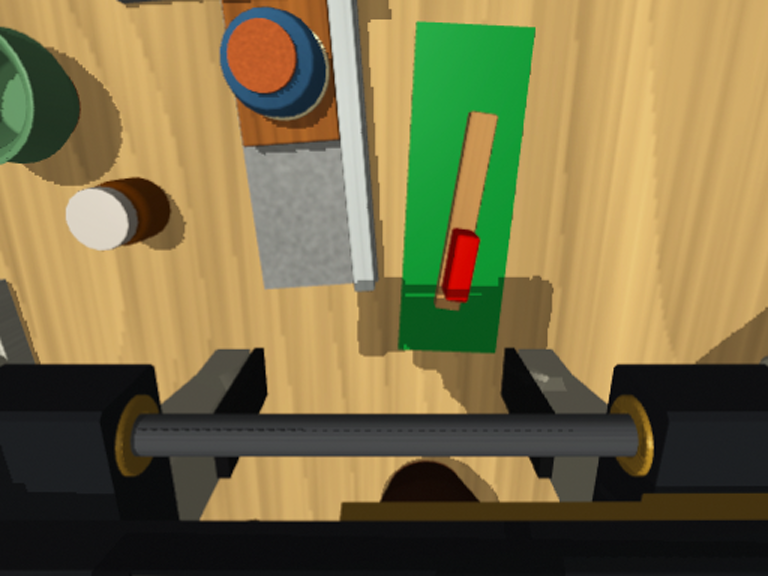

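The second wrist view shows the track and fence ends at (265-375,288), the sled's rear edge at (245-340,145), the stick with its tip at (483,113) and the whole handle at (462,265), and the crock at (430,490).

```bash
sed -i "/^print('cleat/d" m1.py; python3 m1.py
```

```text
fence z 0.055887592229580646 face (array([-0.0757,  0.4986]), 21, np.float64(0.0003), np.float64(0.168), np.float64(0.288)) back (array([-0.0768,  0.4819]), 20, np.float64(0.0003), np.float64(0.168), np.float64(0.282))
sled z 0.04099739334074903 2055 rear (array([0.092 , 0.1147]), 12, np.float64(0.0006), np.float64(0.498), np.float64(0.564)) +x (array([0.1465, 0.5359]), 15, np.float64(0.0288), np.float64(0.06), np.float64(0.168)) -x (array([0.0141, 0.4993]), 13, np.float64(0.0004), np.float64(0.066), np.float64(0.162)) [0.50002    0.06085504 0.03776761] [0.57494079 0.16646605 0.04787917]
mat +x (array([0.0384, 0.4205]), 50, np.float64(0.0005), np.float64(0.072), np.float64(0.366)) -x (array([0.0362, 0.3255]), 50, np.float64(0.0004), np.float64(0.072), np.float64(0.366)) y (array([-0.002,  0.073]), 17, np.float64(0.0017), np.float64(0.324), np.float64(0.42)) (array([0.0187, 0.3529]), 17, np.float64(0.0033), np.float64(0.342), np.float64(0.438))
bar z 0.017773495692125107 1746 +x (array([0.1369, 0.3599]), 30, np.float64(0.0002), np.float64(0.138), np.float64(0.312)) -x (array([0.3001, 0.3082]), 28, np.float64(0.0057), np.float64(0.138), np.float64(0.3)) tip (array([ 3.0421, -0.9747]), 12, np.float64(0.0242), np.float64(0.356), np.float64(0.4))
handle z 0.05365936703756924 +x (array([0.1294, 0.3598]), 10, np.float64(0.0003), np.float64(0.24), np.float64(0.294)) -x (array([0.1241, 0.3424]), 10, np.float64(0.0003), np.float64(0.24), np.float64(0.294)) (array([ 0.7419, -0.0424]), 7, np.float64(0.0071), np.float64(0.372), np.float64(0.396)) (array([ 1.2423, -0.19  ]), 7, np.float64(0.0097), np.float64(0.372), np.float64(0.396))
track z 0.011030261450210466 5707 yend (array([0.0585, 0.2626]), 15, np.float64(0.0008), np.float64(0.48), np.float64(0.564)) +x (array([-0.0726,  0.5871]), 23, np.float64(0.0004), np.float64(0.168), np.float64(0.3))
```

Run:
```python
from h import *
Rt=Rdown(np.pi-.134)
print(mv([.3847,.266,.29],Rt),mv([.3847,.266,.2015],Rt))
```

```text
[ 6.780e+01  2.550e+01  1.772e+02 -1.000e-01 -1.000e-01  7.900e+00] [ 6.770e+01  2.560e+01  2.657e+02 -1.000e-01 -1.000e-01  7.900e+00]
```

Request:
drive_tool:
  moves:
    - [40,15,60,0,0,5,0]
    - [68,25.5,120,0,0,7.9,0]
    - [68,25.5,177,0,0,7.9,0]
    - [68,25.5,210,0,0,7.9,0]
    - [68,25.5,240,0,0,7.9,0]
    - [68,25.5,265.5,0,0,7.9,0]
    - [68,25.5,265.5,0,0,7.9,0]
    - [68,25.5,265.5,0,0,7.9,0]
  grip_force: 35

```text
t: 3.25
eef_pos: [0.3853, 0.2651, 0.2033]
ee_rot: [3.141, 0.001, 3.006]
force: [0.2, 0.8, -0.1]
width: 0.0443
```

Request:
drive_tool:
  moves:
    - [0,0,0,0,0,0,1]
    - [0,0,0,0,0,0,1]
    - [0,0,0,0,0,0,1]
    - [0,0,0,0,0,0,1]
    - [0,0,-30,0,0,0,1]
    - [0,0,-80,0,0,0,1]
    - [0,0,-110,0,0,0,1]
    - [0,0,-110,0,0,0,1]
    - [0,0,-110,0,0,0,1]

```text
t: 4.38
eef_pos: [0.3845, 0.2649, 0.3117]
ee_rot: [-3.141, -0.001, 3.006]
force: [0.2, -0.8, -1.6]
width: 0.02
```

Run:
```python
from h import *
f=grab('wrist');P=cloud(f);p,r=pose()
T=(P-p)@r  # tool frame
Z=T[...,2];m=(Z>.155)&(Z<.215)&(abs(T[...,0])<.04)&(T[...,1]<-.02)&(T[...,1]>-.2)
q=T[m];print(len(q),np.percentile(q,[0.5,2,50,98,99.5],axis=0).round(4))
k=np.round(q[:,1]/.01)
for v in np.unique(k):
    w=q[k==v];print(v*.01,len(w),np.percentile(w[:,0],[2,98]).round(4),np.median(w[:,2]).round(4))
save(f['img'],'w3')
```

```text
10189 [[-0.011  -0.1219  0.1566]
 [-0.0106 -0.1207  0.1615]
 [ 0.0009 -0.0772  0.1846]
 [ 0.0122 -0.0275  0.1863]
 [ 0.0127 -0.0252  0.1868]]
-0.12 911 [-0.0106  0.0123] 0.1847
-0.11 1194 [-0.0105  0.0123] 0.1847
-0.1 1118 [-0.0106  0.0121] 0.1846
-0.09 1066 [-0.0106  0.0122] 0.1847
-0.08 1001 [-0.0106  0.0123] 0.1847
-0.07 944 [-0.0107  0.0125] 0.1847
-0.06 907 [-0.0109  0.0122] 0.1847
-0.05 845 [-0.0106  0.0125] 0.1846
-0.04 796 [-0.0108  0.0122] 0.1847
-0.03 1362 [-0.0104  0.0119] 0.1801
-0.02 45 [-0.0107  0.0128] 0.1851
```

```bash
cat >> h.py <<'E'
SO=np.array([.5412,.0343,0]);SY=.0765
SR=R.from_euler('z',SY).as_matrix()
def S2W(p): return SO+SR@np.array(p)
def W2S(p): return SR.T@(np.array(p)-SO)
E
python3 - <<'E'
from h import *
Rt=Rdown(np.pi+SY)
for q in([.002,.28,.31],[.002,.28,.219]): print(mv(S2W(q),Rt))
f=load('wrist');print(proj(f,pose()[0]+pose()[1]@np.array([[0,-.122,.1847],[0,-.13,.1847]])[0]))
E
```

```text
[-1.294e+02  6.700e+01  1.100e+00 -1.000e-01 -1.000e-01 -1.220e+01]
[-1.295e+02  6.710e+01  9.210e+01 -1.000e-01 -1.000e-01 -1.220e+01]
[[254.10829904   0.28252428]]
```

Request:
drive_tool:
  moves:
    - [-40,25,0,0,0,-4,1]
    - [-90,50,0,0,0,-8,1]
    - [-129.5,67,0,0,0,-12.2,1]
    - [-129.5,67,0,0,0,-12.2,1]
    - [-129.5,67,40,0,0,-12.2,1]
    - [-129.5,67,75,0,0,-12.2,1]
    - [-129.5,67,92,0,0,-12.2,1]
    - [-129.5,67,92,0,0,-12.2,1]
    - [-129.5,67,92,0,0,-12.2,1]

```text
t: 5.55
eef_pos: [0.5226, 0.3146, 0.2215]
ee_rot: [3.141, 0.001, -3.064]
force: [-0.1, 0.3, -0.8]
width: 0.0196
```

Run:
```python
from h import *
f=grab('scene');s=get_state();p,r=pose(s);print(W2S(p).round(4),s['force'],s['ee_rot'])
save(f['img'][170:285,200:350],'s1',5)
w=grab('wrist');P=cloud(w);print(w['range_z'].shape)
S=(P-SO)@SR; m=(S[...,2]>.034)&(S[...,2]<.048)&(S[...,0]>-.042)&(S[...,0]<.04)&(S[...,1]>.09)&(S[...,1]<.15)
q=S[m];k=np.round(q[:,0]/.01);print([(round(v*.01,2),np.percentile(q[k==v,1],98).round(4)) for v in np.unique(k)])
m=(S[...,2]>.03)&(S[...,2]<.048)&(S[...,1]>.06)&(S[...,1]<.12)&(abs(S[...,0])<.06);q=S[m];print(np.percentile(q[:,0],[1,99]))
```

```text
[0.0029 0.2809 0.2218] [-1.17246916  0.01285182 -0.61412566] [ 3.14024151e+00  1.76208810e-03 -3.06394082e+00]
(384, 512)
[]Traceback (most recent call last):
  File "<stdin>", line 7, in <module>
    return _quantile_unchecked(
        a, q, axis, out, overwrite_input, method, keepdims, weights)
    return _ureduce(a,
                    func=_quantile_ureduce_func,
    ...<5 lines>...
                    overwrite_input=overwrite_input,
                    method=method)
    r = func(a, **kwargs)
    result = _quantile(arr,
                       quantiles=q,
    ...<2 lines>...
                       out=out,
                       weights=wgt)
    slices_having_nans = np.isnan(arr[-1, ...])
                                  ~~~^^^^^^^^^
IndexError: index -1 is out of bounds for axis 0 with size 0
```

View pics/s1.png

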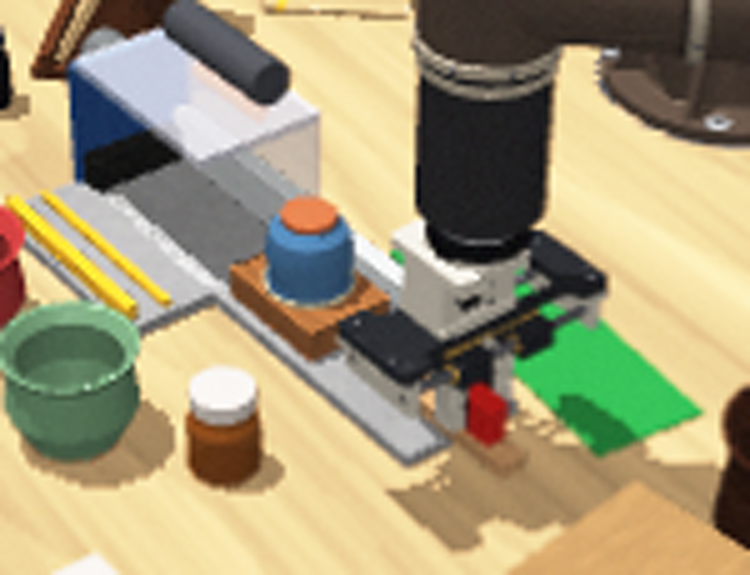

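Request:
drive_tool:
  moves:
    - [0,-10,3,0,0,0,1]
    - [0,-16,3,0,0,0,1]
    - [0,-20,3,0,0,0,1]
    - [0.5,-24,3,0,0,0,1]
    - [1.5,-28,3,0,0,0,1]
    - [2.5,-34,3,0,0,0,1]
    - [3.5,-41,3,0,0,0,1]
    - [4.5,-49,3,0,0,0,1]
    - [5,-57,3,0,0,0,1]
    - [5.5,-65,3,0,0,0,1]
    - [6,-73,3,0,0,0,1]
    - [6.5,-81,3,0,0,0,1]

```text
t: 7.15
eef_pos: [0.5234, 0.2339, 0.2184]
ee_rot: [3.139, 0.005, -3.062]
force: [4.4, 6.8, -0.9]
width: 0.0196
```

```bash
cat > m2.py <<'E'
from h import *
s=get_state();p,r=pose(s);print(W2S(p).round(4),'F station',(SR.T@s['force']).round(2),s['width'])
for n in('top','scene'):
    f=grab(n);P=cloud(f);S=(P-SO)@SR
    hsv=cv2.cvtColor(f['img'],cv2.COLOR_RGB2HSV)
    m=(S[...,2]>.1)&(S[...,2]<.118)&(abs(S[...,0])<.04)&(S[...,1]>-.16)&(S[...,1]<.11)
    m=(abs(S[...,0])<.06)&(S[...,1]>-.19)&(S[...,1]<.12)&(S[...,2]>.03)&(S[...,2]<.12)&(cv2.inRange(hsv,(3,120,70),(16,255,255))>0)
    nn,l,st,ce=cv2.connectedComponentsWithStats(m.astype(np.uint8))
    for i in range(1,nn):
        if st[i,4]>12:
            q=S[l==i];print(n,st[i],ce[i].round(1),np.nanmedian(q,0).round(4),np.nanpercentile(q,3,axis=0).round(3),np.nanpercentile(q,97,axis=0).round(3))
E
python3 m2.py
```

```text
[-0.0025  0.2004  0.2184] F station [ 4.93  6.46 -0.93] 0.01961252725303908
top [221 157   9  20  96] [224.1 166.8] [-0.0021  0.0618  0.0422] [-0.034  0.049  0.035] [0.031 0.07  0.048]
top [230 158  10  12  94] [235.3 163.6] [-0.003   0.0202  0.109 ] [-0.021  0.008  0.1  ] [0.015 0.035 0.116]
scene [248 203  11   7  60] [253.  205.9] [-0.0018  0.0161  0.1083] [-0.024 -0.     0.104] [0.015 0.037 0.113]
scene [238 214  18  18  91] [246.8 222.8] [0.033  0.0262 0.0403] [ 0.012 -0.037  0.031] [0.039 0.071 0.046]
scene [262 218   5   4  13] [263.8 219.9] [-0.0343  0.0454  0.0417] [-0.042  0.037  0.037] [-0.024  0.058  0.046]
```

Request:
drive_tool:
  moves:
    - [0,-8,0,0,0,0,1]
    - [0,-17,0,0,0,0,1]
    - [0,-27,0,0,0,0,1]
    - [0,-37,0,0,0,0,1]
    - [0,-47,0,0,0,0,1]
    - [0,-57,0,0,0,0,1]
    - [0,-67,0,0,0,0,1]
    - [0,-77,0,0,0,0,1]
    - [0,-87,0,0,0,0,1]
    - [0,-97,0,0,0,0,1]
    - [0,-107,0,0,0,0,1]
    - [0,-115,0,0,0,0,1]

```text
t: 8.75
eef_pos: [0.5313, 0.1185, 0.2179]
ee_rot: [3.141, 0.002, -3.064]
force: [0.6, 6.2, 1.6]
width: 0.0198
```

```bash
python3 m2.py
```

```text
[-0.0034  0.0847  0.2179] F station [1.06 6.14 1.59] 0.019839937457306087
scene [223 202  16  16  81] [230.3 209.4] [ 0.033  -0.1013  0.0399] [ 0.016 -0.153  0.03 ] [ 0.04  -0.044  0.046]
scene [261 230  10   5  18] [265.4 231.8] [0.0047 0.1103 0.0335] [-0.013  0.088  0.032] [0.01  0.118 0.038]
```

Request:
drive_tool:
  moves:
    - [0.5,-4,0,0,0,0,1]
    - [0.7,-8,0,0,0,0,1]
    - [0.7,-11,0,0,0,0,1]
    - [0.7,-13,0,0,0,0,1]
    - [0.7,-14.5,0,0,0,0,1]
    - [0.7,-15.5,0,0,0,0,1]
    - [0.7,-16,0,0,0,0,1]
    - [0.7,-16,0,0,0,0,1]

```text
t: 9.85
eef_pos: [0.5317, 0.1034, 0.2177]
ee_rot: [3.139, 0.002, -3.065]
force: [-2.5, 13.6, 2.3]
width: 0.0199
```

```bash
python3 m2.py
```

```text
[-0.0042  0.0696  0.2177] F station [-1.45 13.74  2.33] 0.019883385332989466
scene [221 200  16  17  76] [228.7 207.7] [ 0.0334 -0.1088  0.041 ] [ 0.012 -0.164  0.031] [ 0.04  -0.057  0.047]
scene [260 228  11   7  29] [265.1 231.3] [0.0008 0.1048 0.0329] [-0.013  0.076  0.03 ] [0.009 0.119 0.037]
```

Request:
drive_tool:
  moves:
    - [0,-1.5,0,0,0,0,1]
    - [0,-2,0,0,0,0,1]
    - [0,-2,0,0,0,0,1]
    - [0,0,0,0,0,0,1]
    - [0,6,0,0,0,0,1]
    - [0,20,0,0,0,0,1]
    - [0,60,0,0,0,0,1]
    - [0,110,0,0,0,0,1]
    - [0,150,-20,0,0,0,1]
    - [0,170,-70,0,0,0,1]
    - [0,170,-100,0,0,0,1]
    - [0,170,-100,0,0,0,1]

```text
t: 11.45
eef_pos: [0.5184, 0.2726, 0.3197]
ee_rot: [3.14, 0.003, -3.063]
force: [0.1, 0.3, -1.3]
width: 0.0201
```

```bash
python3 m2.py
python3 - <<'E'
from h import *
Rt=Rdown(np.pi-.134)
for z in(.31,.22,.2033): print(mv([.3853,.2645,z],Rt))
f=load('scene');save(f['img'][165:265,190:330],'s2',5)
E
```

```text
[-0.0045  0.2393  0.3197] F station [ 0.17  0.28 -1.33] 0.02010398190050824
scene [221 200  30  17 149] [236.2 208.7] [ 0.0168 -0.0744  0.0408] [-0.039 -0.162  0.031] [ 0.038 -0.056  0.048]
[ 1.326e+02  3.200e+00  6.900e+00 -0.000e+00 -1.000e-01  1.210e+01]
[ 1.325e+02  3.200e+00  9.690e+01 -0.000e+00 -1.000e-01  1.210e+01]
[ 1.325e+02  3.300e+00  1.136e+02 -0.000e+00 -1.000e-01  1.210e+01]
```

View pics/s2.png

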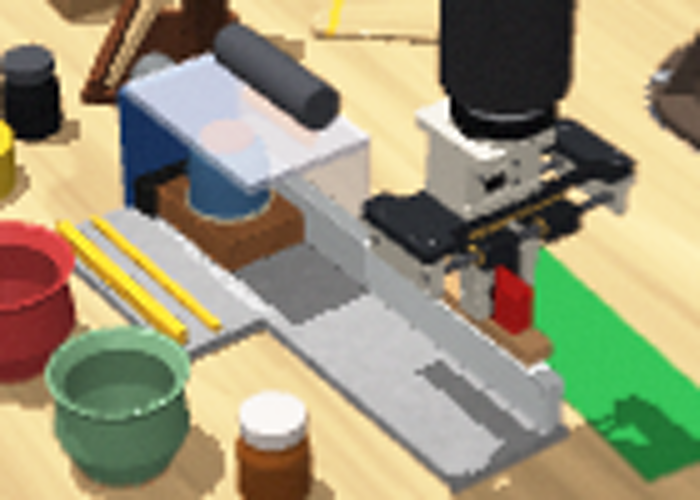

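The sled sits against the black stop and the fence in the crop, with its rear corner at (300,235). Next I return the stick to the mat.

Request:
drive_tool:
  moves:
    - [45,1,0,0,0,4,1]
    - [95,2,0,0,0,9,1]
    - [132.5,3,0,0,0,12.1,1]
    - [132.5,3,20,0,0,12.1,1]
    - [132.5,3,65,0,0,12.1,1]
    - [132.5,3,95,0,0,12.1,1]
    - [132.5,3,108,0,0,12.1,1]
    - [132.5,3,112.5,0,0,12.1,1]
    - [132.5,3,113.5,0,0,12.1,1]
    - [132.5,3,113.5,0,0,12.1,1]

```text
t: 12.8
eef_pos: [0.3862, 0.2647, 0.2047]
ee_rot: [3.14, 0.001, 3.008]
force: [1.1, -1.1, -1.1]
width: 0.0197
```

Run:
```python
from h import *
s=get_state();print(s['eef_pos'],s['force'])
# screen from top cloud fit
f=load('top');P=cloud(f)
b=P[150:225,325:395].reshape(-1,3);b=b[np.isfinite(b[:,0])]
print(len(b))
best=0
rng=np.random.default_rng(0);q=b[(b[:,2]>.04)]
for _ in range(3000):
    t=q[rng.choice(len(q),3,False)];n=np.cross(t[1]-t[0],t[2]-t[0]);L=np.linalg.norm(n)
    if L<1e-6: continue
    n/=L; n*=np.sign(n[2])
    if not .3<n[2]<.65: continue
    k=abs((q-t[0])@n)<.004
    if k.sum()>best: best=k.sum();bk=k
for _ in range(3):
    c=q[bk].mean(0);n=np.linalg.svd(q[bk]-c)[2][2];n*=np.sign(n[2]);bk=abs((q-c)@n)<.005
print(best,len(q),n,'lean',np.degrees(np.arcsin(n[2])),'yaw n',np.degrees(np.arctan2(n[1],n[0])))
h=n[:2]/np.linalg.norm(n[:2]);u=np.cross(n,[0,0,1]);u/=np.linalg.norm(u);v=np.cross(u,n);v*=np.sign(v[2])
w=(q[bk]-c);print('c',c,'u',u,'v',v)
print('u ext',np.percentile(w@u,[.5,2,98,99.5]),'v ext',np.percentile(w@v,[.5,2,98,99.5]),'top z',q[bk][:,2].max())
```

```text
[0.38620629 0.26469939 0.20465204] [ 1.0959231  -1.0708773  -1.10365824]
5235
921 1131 [ 0.66847946 -0.56996935  0.47777626] lean 28.540266308641613 yaw n -40.452089240593686
c [ 0.43697646 -0.35605322  0.137782  ] u [-0.64881197 -0.76094877  0.        ] v [-0.36356325  0.30998695  0.87848156]
u ext [-0.07377001 -0.071671    0.07093001  0.07354244] v ext [-0.10970709 -0.10695265  0.08543548  0.08755602] top z 0.2175574356090677
```

Request:
drive_tool:
  moves:
    - [0,0,1.5,0,0,0,1]
    - [0,0,1.5,0,0,0,0.7]
    - [0,0,1.5,0,0,0,0.3]
    - [0,0,1.5,0,0,0,0]
    - [0,0,1.5,0,0,0,0]
    - [0,0,-20,0,0,0,0]
    - [0,0,-70,0,0,0,0]
    - [0,0,-130,0,0,0,0]
    - [0,0,-190,0,0,0,0]
    - [0,0,-230,0,0,0,0]
    - [0,0,-230,0,0,0,0]

```text
t: 14.18
eef_pos: [0.3863, 0.2647, 0.4373]
ee_rot: [3.136, 0.003, 3.008]
force: [-0.3, 0.2, -1.0]
width: 0.0438
```

Run:
```python
from h import *
f=grab('wrist');P=cloud(f);hsv=cv2.cvtColor(f['img'],cv2.COLOR_RGB2HSV)
m=(cv2.inRange(hsv,(0,160,80),(8,255,255))>0)&(P[...,0]<.45)&(P[...,2]<.1)
q=P[m];print('handle',len(q),np.median(q,0),np.percentile(q,99,axis=0),np.percentile(q,1,axis=0))
g=cv2.inRange(hsv,(45,150,30),(85,255,255))>0
m=(~g)&(P[...,2]>.01)&(P[...,2]<.026)&(P[...,0]<.44)&(P[...,0]>.33)&(P[...,1]<.33)&(P[...,1]>.1)
q=P[m];print('bar',len(q),np.median(q[:,2]),np.percentile(q[:,1],[1,99]))
# view pose for the screen
a=-.706;p=np.array([.405,-.329,.21]);
d=np.array([np.cos(a),np.sin(a),0])
Rt=Rdown(np.pi+a)
print(mv([.43,-.02,.47],Rdown(np.pi+.0)),mv([.40,-.27,.47],Rt),pose()[0])
```

```text
handle 888 [0.38517895 0.2632214  0.05361482] [0.39739283 0.29442676 0.05555056] [0.3734858  0.23641144 0.02475657]
bar 1960 0.017817810828902075 [0.13942974 0.31421482]
[-8.170e+01 -2.758e+02 -3.560e+01  2.000e-01  1.000e-01 -7.700e+00] [-8.540e+01 -5.276e+02 -3.640e+01  2.000e-01  0.000e+00  3.280e+01] [0.38592234 0.26437978 0.43506927]
```

Run:
```python
from h import *
print(mv([.46,.0,.49],Rdown(np.pi-.4)),mv([.42,-.31,.49],Rdown(np.pi-.706)))
```

```text
[-1.088e+02 -2.520e+02 -5.550e+01  2.000e-01  0.000e+00  1.520e+01] [-1.105e+02 -5.645e+02 -5.640e+01  2.000e-01  0.000e+00  3.280e+01]
```

Request:
drive_tool:
  moves:
    - [-40,-50,-30,0,0,3,0]
    - [-70,-110,-50,0,0,6,0]
    - [-95,-170,-55,0,0,10,0]
    - [-108,-230,-55,0,0,14,0]
    - [-112,-290,-55,0,0,18,0]
    - [-115,-350,-55,0,0,22,0]
    - [-115,-410,-55,0,0,26,0]
    - [-112,-470,-55,0,0,30,0]
    - [-110,-530,-55,0,0,33,0]
    - [-110,-564,-55,0,0,33,0]
    - [-110,-564,-55,0,0,33,0]
    - [-110,-564,-55,0,0,33,0]

```text
t: 15.72
eef_pos: [0.4196, -0.3091, 0.4875]
ee_rot: [-3.141, -0.002, 2.431]
force: [0.7, 0.3, -0.2]
width: 0.0439
```

```bash
cat > m3.py <<'E'
from h import *
f=grab('wrist');P=cloud(f);print(pose()[0])
q=P.reshape(-1,3);q=q[np.isfinite(q[:,0])];q=q[(q[:,2]>.04)&(q[:,2]<.23)&(np.hypot(q[:,0]-.43,q[:,1]+.35)<.16)]
rng=np.random.default_rng(0);best=0
for _ in range(1500):
    t=q[rng.choice(len(q),3,False)];n=np.cross(t[1]-t[0],t[2]-t[0]);L=np.linalg.norm(n)
    if L<1e-6: continue
    n/=L;n*=np.sign(n[2])
    if not .35<n[2]<.6: continue
    k=abs((q-t[0])@n)<.002
    if k.sum()>best: best=k.sum();bk=k
for _ in range(3):
    c=q[bk].mean(0);n=np.linalg.svd(q[bk]-c,full_matrices=False)[2][2];n*=np.sign(n[2]);bk=abs((q-c)@n)<.0025
u=np.cross([0,0,1],n);u/=np.linalg.norm(u);v=np.cross(n,u);v*=np.sign(v[2])
w=q[bk]-c;print(best,len(q),'n',n,'lean',np.degrees(np.arcsin(n[2])),'yaw',np.arctan2(n[1],n[0]))
a=np.percentile(w@u,[.3,99.7]);b=np.percentile(w@v,[.3,99.7]);print('u',a,'v',b)
top=c+u*a.mean()+v*b[1];print('top mid of +x face',top,'mid thickness',top-.005*n)
np.savez('scr.npz',n=n,u=u,v=v,top=top-.005*n)
save(f['img'],'w4',1.2)
E
python3 m3.py
```

```text
[ 0.41979565 -0.30867971  0.48797162]
10037 14943 n [ 0.67284574 -0.56587412  0.47651347] lean 28.457937881522103 yaw -0.6992552845152089
u [-0.13532665  0.08014524] v [-0.12091427  0.07103632]
top mid of +x face [ 0.38258454 -0.35719105  0.21009857] mid thickness [ 0.37922031 -0.35436168  0.20771601]
```

View pics/w4.png

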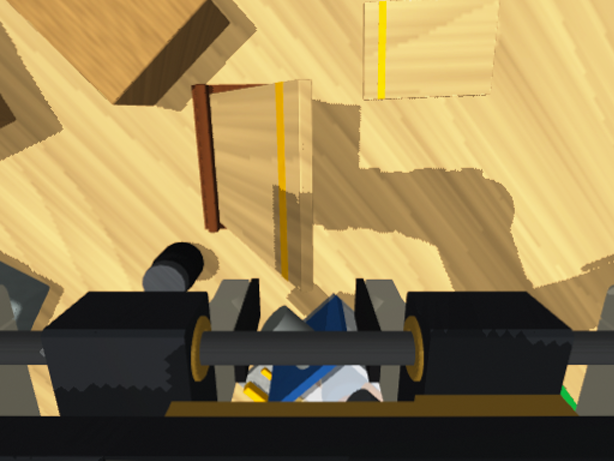

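The view shows the screen in its stand, its top edge from (312,80) to (310,290) and its stripe at (283,180). The small decoy lies at (430,50). Carton pixels corrupted the width, so I'll refit it.

```bash
cat >> m3.py <<'E'
for lo in(.0,.03,.05):
    k=(w@v>lo)&(w@u>-.1);x=np.sort((w@u)[k]);print(lo,k.sum(),np.percentile(x,[.3,1,99,99.7]).round(4))
hsv=cv2.cvtColor(f['img'],cv2.COLOR_RGB2HSV)
y=(cv2.inRange(hsv,(22,170,90),(32,255,255))>0);y[240:]=False;y[:,260:]=False
g=P[y];g=g[abs((g-c)@n)<.004]-c;print('stripe u',np.percentile(g@u,[1,99]),'v',np.median(g@v))
k=(w@v>.06)&(w@u>-.1);um=np.percentile((w@u)[k],[.5,99.5]).mean()
top=c+u*um+v*b[1];mid=top-.005*n;print('mid top',mid,'foot',mid-.22*v,'u',u,'v',v)
np.savez('scr.npz',n=n,u=u,v=v,top=mid)
E
sed -i "s/f=grab('wrist')/f=load('wrist')/; /^save/d" m3.py; python3 m3.py
```

```text
[ 0.41979565 -0.30867971  0.48797162]
10037 14943 n [ 0.67284574 -0.56587412  0.47651347] lean 28.457937881522103 yaw -0.6992552845152089
u [-0.13532665  0.08014524] v [-0.12091427  0.07103632]
top mid of +x face [ 0.38258454 -0.35719105  0.21009857] mid thickness [ 0.37922031 -0.35436168  0.20771601]
0.0 5630 [-0.0685 -0.0675  0.0788  0.0802]
0.03 3825 [-0.0685 -0.0676  0.0788  0.0804]
0.05 2306 [-0.0685 -0.0675  0.0787  0.0801]
stripe u [-0.06820555  0.03664565] v 0.0418243250356576
mid top [ 0.40062631 -0.32890914  0.20771601] foot [ 0.48085726 -0.39638466  0.01429923] u [ 0.64364792  0.76532173 -0.        ] v [-0.36468612  0.3067069   0.87916717]
```

Run:
```python
from h import *
d=np.load('scr.npz');n,u,v,t=d['n'],d['u'],d['v'],d['top']
Rt=np.c_[-n,u,-v]
for dd in(.06,-.022): print(mv(t+v*(dd+tcp_to_grasp),Rt))
```

```text
[105.7 -28.9  87.6  -0.2 -28.5  -0.6]
[ 66.5 -28.5 159.7  -0.2 -28.5  -0.6]
```

Request:
drive_tool:
  moves:
    - [35,-10,20,0,-10,0,0]
    - [75,-20,50,0,-20,0,0]
    - [105.5,-29,87.5,0,-28.5,-0.6,0]
    - [105.5,-29,87.5,0,-28.5,-0.6,0]
    - [105.5,-29,87.5,0,-28.5,-0.6,0]
    - [93,-29,111,0,-28.5,-0.6,0]
    - [80,-29,135,0,-28.5,-0.6,0]
    - [66.5,-28.5,159.5,0,-28.5,-0.6,0]
    - [66.5,-28.5,159.5,0,-28.5,-0.6,0]
    - [66.5,-28.5,159.5,0,-28.5,-0.6,0]

```text
t: 17.02
eef_pos: [0.3533, -0.29, 0.3344]
ee_rot: [-3.141, 0.495, 2.442]
force: [-0.4, -0.6, -0.4]
width: 0.0436
```

Run:
```python
from h import *
d=np.load('scr.npz');n,u,v,t=d['n'],d['u'],d['v'],d['top']
p,r=pose();g=p+r[:,2]*tcp_to_grasp;print('along n,u,v from top (mm)',((g-t)@np.c_[n,u,v]*1e3).round(1),'axes',(r.T@np.c_[-n,u,-v]).round(3).tolist())
s=get_state();print(s['force'],s['q'].round(2))
f=grab('wrist');save(f['img'],'w5',1.2)
T=(cloud(f)-p)@r;m=(T[...,2]>.135)&(T[...,2]<.175)&(abs(T[...,0])<.03)&(abs(T[...,1])<.1)
q=T[m];print(len(q),np.percentile(q,[1,50,99],axis=0).round(4).tolist())
```

```text
along n,u,v from top (mm) [  6.2  -0.9 -18.8] axes [[1.0, 0.0, -0.002], [-0.0, 1.0, 0.001], [0.002, -0.001, 1.0]]
[-0.35327039 -0.56617672 -0.42629736] [-0.3  -0.09 -1.01  0.8  -0.26 -1.13]
6677 [[-0.0293, -0.0738, 0.1362], [0.006, -0.0207, 0.1417], [0.0293, 0.0233, 0.1732]]
```

Run:
```python
from h import *
d=np.load('scr.npz');n,u,v,t=d['n'],d['u'],d['v'],d['top']
for a in(2.5,4):
    Rt=np.c_[-n,u,-v]@R.from_euler('y',a,degrees=True).as_matrix()
    print(mv(t-v*.020-n*.001-Rt[:,2]*tcp_to_grasp,Rt), t-v*.020-Rt[:,2]*tcp_to_grasp)
```

```text
[ 0.2  0.6  1.6 -0.   2.4  0. ] [ 0.35455614 -0.29016339  0.33336178]
[-3.9  0.6  1.9 -0.   3.9  0. ] [ 0.35744385 -0.292592    0.33513795]
```

View pics/w5.png

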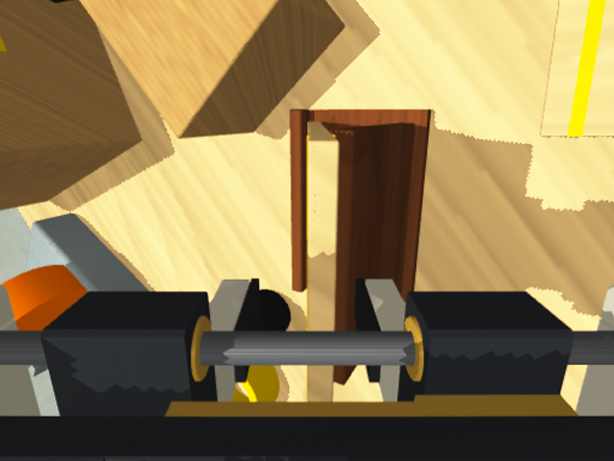

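The board's top edge (322,140-400) lies between the fingers, slightly off centre. I'll tilt a little less, since joint 3 is at its limit, then close.

Request:
drive_tool:
  moves:
    - [-1,0.6,2,0,3,0,0]
    - [-1,0.6,2,0,3,0,0]
    - [-1,0.6,2,0,3,0,0]
    - [-1,0.6,2,0,3,0,0.3]
    - [-1,0.6,2,0,3,0,0.6]
    - [-1,0.6,2,0,3,0,1]
    - [-1,0.6,2,0,3,0,1]
    - [-1,0.6,2,0,3,0,1]
  grip_force: 40

```text
t: 18.08
eef_pos: [0.3565, -0.2909, 0.3343]
ee_rot: [3.14, 0.447, 2.443]
force: [8.5, -13.1, -0.4]
width: 0.0106
```

Run:
```python
from h import *
d=np.load('scr.npz');n,u,v,t=d['n'],d['u'],d['v'],d['top']
p,r=pose();g=p+r[:,2]*tcp_to_grasp;print('along n,u,v from top (mm)',((g-t)@np.c_[n,u,v]*1e3).round(1))
s=get_state();print(s['force'],s['q'].round(2),s['width'],np.degrees(R.from_matrix(r.T@np.c_[-n,u,-v]).as_rotvec()))
print('world up in tool',r.T@[0,0,1],'+n in tool',r.T@n)
```

```text
along n,u,v from top (mm) [  1.2   1.  -20.1]
[  8.46413433 -13.1474688   -0.36542614] [-0.24 -0.07 -0.94  0.58 -0.35 -0.97] 0.010552474516710496 [ 0.11593313 -2.84573944  0.04670359]
world up in tool [-0.43227834  0.00143166 -0.90173909] +n in tool [-9.98766490e-01 -7.64557094e-04 -4.96478901e-02]
```

Request:
drive_tool:
  moves:
    - [-4,0,-9,0,0,0,1]
    - [-13,0,-27,0,0,0,1]
    - [-26,0,-54,0,0,0,1]
    - [-39,0,-81,0,0,0,1]
    - [-52,0,-108,0,0,0,1]
    - [-52,0,-108,0,0,0,1]
    - [-52,0,-108,0,0,0,1]

```text
t: 18.95
eef_pos: [0.354, -0.2907, 0.4501]
ee_rot: [-3.14, 0.438, 2.443]
force: [0.2, -0.3, -2.5]
width: 0.0096
```

```bash
cat > m4.py <<'E'
from h import *
s=get_state();p,r=pose(s);print('p',p.round(4),'F',s['force'].round(1),s['q'].round(2),s['width'])
# board plane in tool frame, from scene+wrist+top
for nm in('wrist','top','scene'):
    f=grab(nm);T=(cloud(f)-p)@r
    m=(T[...,2]>.14)&(T[...,2]<.36)&(abs(T[...,0])<.02)&(abs(T[...,1])<.085)
    q=T[m]
    if len(q)<30: print(nm,len(q));continue
    print(nm,len(q),np.percentile(q,[1,50,99],axis=0).round(4).tolist())
    A=np.c_[q[:,2]-.16,np.ones(len(q))];k=np.ones(len(q),bool)
    for _ in range(4):
        c=np.linalg.lstsq(A[k],q[k,0],rcond=None)[0];k=abs(q[:,0]-A@c)<.004
    print('  x=%.4f+%.4f*(z-.16)'%(c[1],c[0]),k.sum(),'y',np.percentile(q[k,1],[1,99]).round(4))
E
python3 m4.py
python3 - <<'E'
from h import *
save(load('scene')['img'][90:230,150:330],'s3',4)
E
```

```text
p [ 0.354  -0.2907  0.4501] F [ 0.2 -0.3 -2.5] [-0.17 -0.19 -0.67  0.32 -0.74 -0.73] 0.009560992595278603
wrist 3519 [[-0.0177, -0.0749, 0.14], [0.001, -0.0147, 0.1409], [0.0183, 0.0225, 0.262]]
  x=0.0011+-0.0058*(z-.16) 1624 y [-0.0749  0.0231]
top 398 [[-0.0072, -0.0719, 0.1407], [-0.0053, 0.045, 0.2472], [0.0033, 0.0764, 0.3558]]
  x=-0.0051+-0.0016*(z-.16) 376 y [-0.0719  0.0762]
scene 154 [[-0.0191, -0.0266, 0.1406], [-0.0008, 0.068, 0.1861], [0.0188, 0.0834, 0.3544]]
  x=-0.0003+-0.0049*(z-.16) 81 y [0.0036 0.0831]
```

The board is gripped square and parallel to the tool, with its foot at tool z of about 0.3605 and width ±75 mm. Next I plan the carry.

```bash
cat >> h.py <<'E'
def Rlean(th): # tool leaning with the board at th deg, station yaw
    n=SR@[np.cos(np.radians(th)),0,np.sin(np.radians(th))];v=SR@[-np.sin(np.radians(th)),0,np.cos(np.radians(th))]
    return np.c_[-n,np.cross(v,n),-v]
def tcpfor(foot,th,ft=(0,.0005,.3605)): # foot in station -> TCP world
    Rt=Rlean(th); return S2W(foot)-Rt@np.array(ft),Rt
E
python3 - <<'E'
from h import *
for F in([.13,-.30,.14],[.13,-.20,.14],[.108,-.095,.13],[.108,-.095,.06]):
    p,Rt=tcpfor(F,21);print(F,p.round(3),mv(p,Rt))
E
```

```text
[0.13, -0.3, 0.14] [ 0.565 -0.265  0.477] [-142.7  155.1   37.1  -17.5    3.8  -40.9]
[0.13, -0.2, 0.14] [ 0.557 -0.166  0.477] [-79.3 226.5   7.2 -17.5   3.8 -40.9]
[0.108, -0.095, 0.13] [ 0.527 -0.063  0.467] [  5.7 286.  -21.7 -17.5   3.8 -40.9]
[0.108, -0.095, 0.06] [ 0.527 -0.063  0.397] [ 35.4 286.2  41.7 -17.5   3.8 -40.9]
```

Request:
drive_tool:
  moves:
    - [-25,25,0,-3,0.6,-7,1]
    - [-55,55,10,-6,1.3,-14,1]
    - [-85,90,18,-9,2,-21,1]
    - [-115,125,28,-12,2.6,-28,1]
    - [-143,155,37,-15,3.3,-35,1]
    - [-143,155,37,-17.5,3.8,-40.9,1]
    - [-143,155,37,-17.5,3.8,-40.9,1]
    - [-112,190,22,-17.5,3.8,-40.9,1]
    - [-79,226,7,-17.5,3.8,-40.9,1]
    - [-40,255,-5,-17.5,3.8,-40.9,1]
    - [5.7,286,-21.7,-17.5,3.8,-40.9,1]
    - [5.7,286,-21.7,-17.5,3.8,-40.9,1]

```text
t: 20.6
eef_pos: [0.5257, -0.0598, 0.4677]
ee_rot: [-3.14, 0.37, -3.062]
force: [0.4, 0.2, -2.5]
width: 0.0094
```

```bash
python3 m4.py
python3 - <<'E'
from h import *
p,r=pose();print('foot station',W2S(p+r@[0,.0005,.3605]).round(4),'lean',np.degrees(np.arcsin(-r[2,0]-0)),'rot err',np.degrees(R.from_matrix(r.T@Rlean(21)).as_rotvec()).round(1))
for F in([.106,-.095,.05],[.105,-.095,.020],[.104,-.095,.0135]):
    q,Rt=tcpfor(F,21);print(F,mv(q,Rt))
# cleat / strip check in station frame
f=load('top');P=cloud(f);hsv=cv2.cvtColor(f['img'],cv2.COLOR_RGB2HSV);S=(P-SO)@SR
m=(cv2.inRange(hsv,(20,110,90),(34,255,255))>0)&(S[...,0]>.08)&(S[...,0]<.14)&(S[...,2]<.05)&(S[...,1]<.02)&(S[...,1]>-.21)
q=S[m];print(len(q),'y',np.percentile(q[:,1],[1,99]));
for lo,hi in((.08,.1),(.105,.135)):
    w=q[(q[:,0]>lo)&(q[:,0]<hi)];print(len(w),np.percentile(w,[3,50,97],axis=0).round(4).tolist())
save(load('scene')['img'][110:260,170:330],'s4',4)
E
```

```text
p [ 0.5257 -0.0598  0.4677] F [ 0.4  0.2 -2.5] [ 0.29 -0.04 -0.4   0.1  -0.85 -0.26] 0.009364048928055313
wrist 4206 [[-0.0175, -0.0742, 0.14], [0.001, -0.0214, 0.1408], [0.0177, 0.0234, 0.247]]
  x=0.0009+-0.0043*(z-.16) 2186 y [-0.0742  0.0238]
top 273 [[-0.0086, -0.0759, 0.1403], [-0.0073, 0.0434, 0.227], [0.0018, 0.0727, 0.3567]]
  x=-0.0070+-0.0031*(z-.16) 252 y [-0.0756  0.0727]
scene 1307 [[-0.0149, -0.0779, 0.1419], [-0.0056, 0.0085, 0.2495], [0.0048, 0.0757, 0.357]]
  x=-0.0057+0.0018*(z-.16) 1041 y [-0.077   0.0757]
foot station [ 0.1091 -0.0956  0.1322] lean 21.198137102817245 rot err [-0.1  0.2  0. ]
[0.106, -0.095, 0.05] [31.4  0.2 75.5 -0.1  0.2  0. ]
[0.105, -0.095, 0.02] [ 4.320e+01  3.000e-01  1.031e+02 -1.000e-01  2.000e-01  0.000e+00]
[0.104, -0.095, 0.0135] [ 4.650e+01  3.000e-01  1.088e+02 -1.000e-01  2.000e-01  0.000e+00]
22 y [-0.01556755 -0.00086821]
7 [[0.0837, -0.0151, 0.0103], [0.0867, -0.0085, 0.0165], [0.0878, -0.0024, 0.018]]
15 [[0.1164, -0.015, 0.0201], [0.1199, -0.008, 0.0278], [0.1245, -0.0009, 0.0302]]
```

View pics/s4.png

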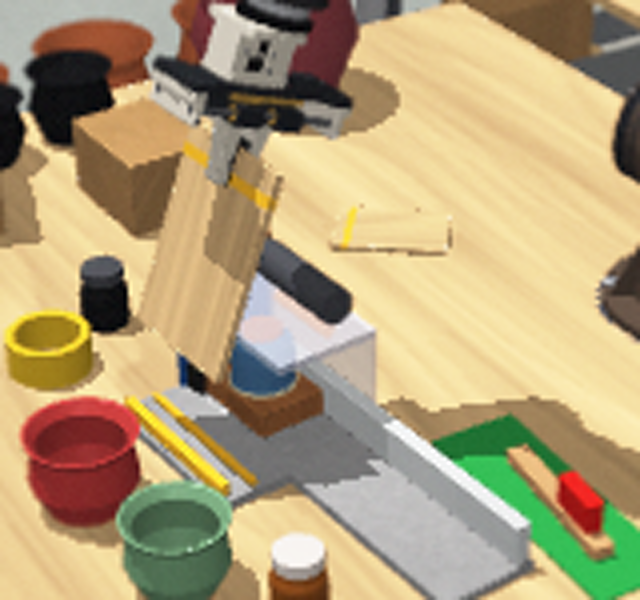

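The screen hangs square over the channel, with its foot at (150-220,310-380) and the yellow cleats just ahead. I'll lower it now.

Request:
drive_tool:
  moves:
    - [10,0,25,0,0,0,1]
    - [22,0,52,0,0,0,1]
    - [31.5,0,75.5,0,0,0,1]
    - [36,0,87,0,0,0,1]
    - [40,0,96,0,0,0,1]
    - [43,0,103,0,0,0,1]
    - [43,0,103,0,0,0,1]
    - [43,0,103,0,0,0,1]

```text
t: 21.75
eef_pos: [0.525, -0.0628, 0.3572]
ee_rot: [-3.14, 0.37, -3.064]
force: [-0.3, 0.3, -1.6]
width: 0.0101
```

```bash
cat > m5.py <<'E'
from h import *
s=get_state();p,r=pose(s);F=W2S(p+r@[0,.0005,.3605]);print('foot station',F.round(4),'lean',np.degrees(np.arcsin(-r[2,0])).round(2),'F st',(SR.T@s['force']).round(2))
c=np.array([.05,-.095,.14]);n=SR.T@(-r[:,0]);print('gap face to roof edge mm',(((F-.005*n)-c)@n*1e3).round(1))
for F in([.105,-.095,.0137],):
    q,Rt=tcpfor(F,21.3);print(F,mv(q,Rt))
E
python3 m5.py
```

```text
foot station [ 0.1068 -0.0954  0.0211] lean 21.21 F st [-0.32  0.32 -1.63]
gap face to roof edge mm 5.0
[0.105, -0.095, 0.0137] [ 4.9  0.1  6.2 -0.1 -0.1  0.1]
```

Request:
drive_tool:
  moves:
    - [1.5,0,2,0,0,0,1]
    - [3,0,4.5,0,0,0,1]
    - [4.5,0,6.5,0,0,0,1]
    - [4.8,0,7.3,0,0,0,1]
    - [4.8,0,7.3,0,0,0,1]
    - [4.8,0,7.3,0,0,0,1]

```text
t: 22.5
eef_pos: [0.5235, -0.0628, 0.3486]
ee_rot: [-3.14, 0.371, -3.063]
force: [4.7, 0.3, -0.3]
width: 0.0098
```

```bash
python3 m5.py
```

```text
foot station [ 0.1057 -0.0953  0.0127] lean 21.27 F st [ 4.75 -0.03 -0.28]
gap face to roof edge mm 0.7
[0.105, -0.095, 0.0137] [ 0.5 -0.  -1.2 -0.  -0.   0.1]
```

Request:
drive_tool:
  moves:
    - [0,0,0,0,0,0,0.7]
    - [0,0,0,0,0,0,0.55]
    - [0,0,0,0,0,0,0.4]
    - [0,0,0,0,0,0,0.4]
    - [0,0,0,0,0,0,0.4]

```text
t: 23.12
eef_pos: [0.5227, -0.0631, 0.3479]
ee_rot: [-3.14, 0.369, -3.064]
force: [0.9, -0.1, -0.2]
width: 0.0258
```

```bash
python3 m5.py; python3 m4.py
```

```text
foot station [ 0.1041 -0.0957  0.0116] lean 21.13 F st [ 0.92 -0.13 -0.22]
gap face to roof edge mm -0.8
[0.105, -0.095, 0.0137] [-0.5  0.2 -1.6 -0.1 -0.2  0.1]
p [ 0.5227 -0.0631  0.3479] F [ 0.9 -0.1 -0.2] [ 0.28  0.06 -0.61  0.14 -0.55 -0.31] 0.025780097174295188
wrist 8334 [[-0.0196, -0.0836, 0.14], [0.0085, -0.0244, 0.2172], [0.0198, 0.0809, 0.3573]]
  x=0.0039+0.0767*(z-.16) 3003 y [-0.0836  0.0808]
top 374 [[-0.0197, -0.0843, 0.1405], [-0.0085, 0.0448, 0.2398], [0.0196, 0.0839, 0.3588]]
  x=-0.0076+-0.0116*(z-.16) 256 y [-0.0744  0.0731]
scene 1247 [[-0.0181, -0.0736, 0.1422], [-0.0059, 0.0152, 0.2533], [0.0135, 0.0802, 0.3557]]
  x=-0.0052+-0.0076*(z-.16) 932 y [-0.0739  0.0792]
```

Request:
drive_tool:
  moves:
    - [0,0,-5,0,0,0,0.4]
    - [0,0,-15,0,0,0,0.4]
    - [0,0,-30,0,0,0,0.4]
    - [0,0,-60,0,0,0,0.4]
    - [0,0,-110,0,0,0,0.4]
    - [20,0,-150,0,5,0,0.4]
    - [30,0,-160,0,10,0,0.4]
    - [30,0,-160,0,10,0,0.4]

```text
t: 24.28
eef_pos: [0.437, -0.0695, 0.4883]
ee_rot: [-3.141, 0.198, -3.064]
force: [0.4, -0.0, -0.5]
width: 0.0264
```

```bash
cat > m6.py <<'E'
from h import *
print(get_state()['eef_pos'],get_state()['force'])
for nm in('wrist','top','scene'):
    f=grab(nm);S=(cloud(f)-SO)@SR
    q=S[(S[...,2]>.03)&(S[...,2]<.235)&(abs(S[...,1]+.095)<.1)&(abs(S[...,0]-(.104-.39*(S[...,2]-.013)))<.03)]
    if len(q)<40: print(nm,len(q));continue
    k=np.ones(len(q),bool);A=np.c_[q[:,2]-.013,q[:,1]+.095,np.ones(len(q))]
    for _ in range(6):
        c=np.linalg.lstsq(A[k],q[k,0],rcond=None)[0];k=abs(q[:,0]-A@c)<(.008 if _<3 else .004)
    th=np.arctan(-c[0]);print(nm,k.sum(),'lean',np.degrees(th).round(2),'yaw err',c[1].round(3),'face x at z.013',c[2].round(4),'centre foot x ~',(c[2]-.005/np.cos(th)).round(4),'y',np.percentile(q[k][:,1],[1,99]).round(4),'z',np.percentile(q[k][:,2],[1,99]).round(3))
    hsv=cv2.cvtColor(f['img'],cv2.COLOR_RGB2HSV)
    m=(abs(S[...,0])<.06)&(S[...,1]>-.19)&(S[...,1]<-.03)&(S[...,2]>.03)&(S[...,2]<.12)&(cv2.inRange(hsv,(3,100,50),(18,255,255))>0)
    q=S[m]
    if len(q)>20:print('  sled?',len(q),np.percentile(q,[2,98],axis=0).round(4).tolist())
save(load('scene')['img'][130:260,170:330],'s5',4.5)
E
python3 m6.py
```

```text
[ 0.43700543 -0.0694865   0.48825749] [ 0.36619578 -0.02260556 -0.49658597]
wrist 3040 lean 11.14 yaw err 0.003 face x at z.013 0.0645 centre foot x ~ 0.0594 y [-0.1907 -0.008 ] z [0.129 0.219]
top 503 lean 21.65 yaw err 0.002 face x at z.013 0.1139 centre foot x ~ 0.1085 y [-0.1688 -0.0233] z [0.031 0.223]
scene 909 lean 21.33 yaw err 0.001 face x at z.013 0.1105 centre foot x ~ 0.1051 y [-0.1706 -0.0187] z [0.033 0.22 ]
  sled? 100 [[-0.0422, -0.0946, 0.0317], [0.037, -0.0494, 0.0496]]
```

View pics/s5.png

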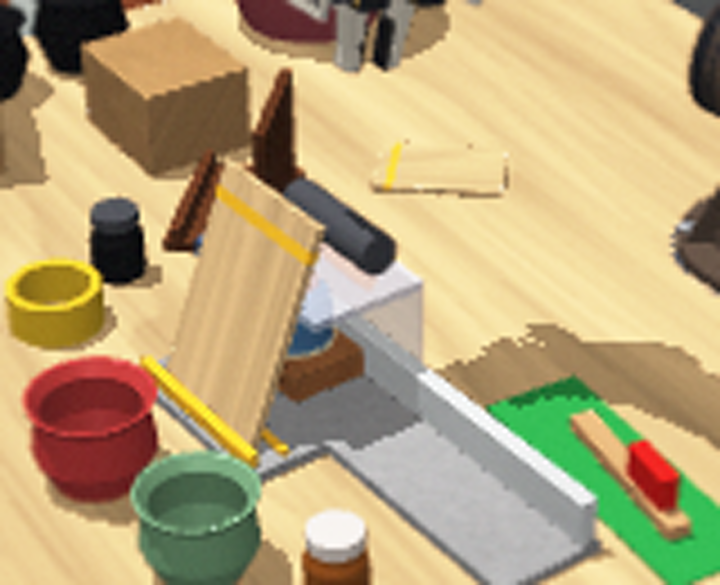

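The screen leans centred with its foot in the channel and is released. The stick lies on the mat and the bystanders are in place. One finer check of the sled's rear edge, by casting rays onto the track plane.

```bash
python3 - <<'E'
from h import *
f=load('scene');hsv=cv2.cvtColor(f['img'],cv2.COLOR_RGB2HSV)
m=cv2.inRange(hsv,(3,110,40),(16,255,255));o=np.zeros_like(m);y0,x0=130,170
o[y0+72:y0+92,x0+60:x0+84]=m[y0+72:y0+92,x0+60:x0+84]
for c in range(x0+60,x0+84,2):
    r=np.flatnonzero(o[:,c])
    if len(r)>2:
        S=W2S(onplane(f,[[c,r.max()+.5]],.012)[0]);print(c,r.min(),r.max(),S[:2].round(4))
E
python3 - <<'E'
import sys;sys.path.insert(0,'.')
from h import *
f=load('scene');print('pred bottom rear edge px',proj(f,[S2W([x,-.060,.012]) for x in(-.04,0,.03)]).round(1).tolist(),'5mm out',proj(f,[S2W([x,-.055,.012]) for x in(-.04,0,.03)]).round(1).tolist())
E
```

```text
232 209 216 [ 0.0341 -0.0846]
234 210 218 [ 0.0353 -0.0677]
236 210 218 [ 0.0286 -0.0627]
238 209 217 [ 0.0178 -0.0636]
240 209 216 [ 0.0069 -0.0646]
242 208 215 [-0.004  -0.0655]
244 205 215 [-0.0108 -0.0605]
246 205 214 [-0.0218 -0.0614]
248 206 213 [-0.0329 -0.0624]
250 209 212 [-0.044  -0.0633]
pred bottom rear edge px [[249.7, 213.2], [242.0, 216.4], [236.1, 218.9]] 5mm out [[250.4, 213.7], [242.6, 217.0], [236.7, 219.5]]
```

Run:
```python
from h import *
print(get_state()['t'],job_done())
```

```text
the job is handed in; nothing more can be done
24.425 None
```

The job is done and handed in at 24.4 s; the interface gave no verdict. The stick fed the sled along the fence to the end stop and went back on its mat. The screen then went from the stand into the channel, leaning on the roof edge, and was released.

- **Sled:** The rear edge measures -60 to -65 mm in station y, where home is -60. It is square, its far side is at x of about 35 mm (as expected at home), and the push force rose from about 6 N to 14 N at the stop. The coarser depth reading put the rear edge at about -56 mm. At the end, with the screen covering part of the sled, it read -49 mm. I trusted the ray-cast edge and the contact force over both.
- **Stick:** It lies flat on the mat, with bar and handle at the same heights as before I picked it up.
- **Screen:** It leans about 21.5° and is centred at y of about -95 mm. The foot is at x of about 105 to 108 mm in the channel, and the yaw error is under 0.01 rad.
- **Grasp:** At the stand, joint 3 reached its range limit, so I gripped with about 3° less tilt. The board then settled parallel to the tool.
- **Bystanders and gripper:** I judged the bystanders only by eye; the ones near the station look unmoved in the last picture. The gripper is clear of everything.

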